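# Slide the battery pack onto its charging dock

### The arm

A 6-joint arm with a two-finger parallel gripper is mounted at the origin on a cart in front of the work surface, level with it; the furniture and walls round the work are solid. World frame = base frame: x ahead of the robot, y to its left, z up, the work surface at z = 0. Lengths are in mm, angles in rad, forces in N, time in s.
With the tool pointing down it reaches from about 350 to 875 mm from the base axis. Payload 4.2 kg.
Tool frame: the origin (TCP) lies midway between the tips of the shut fingers; the grasp point (between the pads) lies 19 mm behind it; z points along the fingers, y is the line along which they close (so a half turn about z gives the same grasp; the last joint's range is limited). The gripper opens to 85 mm and grips with 20 to 120 N. Pads are 22 mm wide; open, the fingers measure 114 mm over their backs; the gripper's body (76 mm by 85 mm) begins 54 mm behind the grasp point. The pads swing forward as they close: fully open they stand 13 mm farther back than shut.
Start: joints at [1.564, 0.385, 0.008, 0, -1.194, -0.259], TCP at [164.144, 603.039, 197.812] pointing down, gripper open.
Joint ranges: [-3.14, 3.14], [-1.21, 2.06], [-1.07, 1.41], [-3.16, 2.05], [-2.99, -0.16], [-3.1, 3.1]. Speed limits (rad/s): [2.79, 2.79, 3.14, 3.14, 3.14, 3.14].

### API

Orientations are given as a rotation vector (axis times angle).
In Python, from rig import r, imaging gives the robot as it stands. Calls block until the motion is done:
- r.goto(position, orientation): joint-space move of the TCP to a pose.
- r.move_straight(position, frame=None, max_speed=150): straight line of the TCP; frame=None keeps the orientation; max_speed is the mean speed in mm/s.
- r.set_joints(angles): joint-space move.
- r.let_go() and r.gripper_close(force=None): open the fingers fully, or close them until they stop; force is the grip in N (None keeps the last).
- r.hold(seconds).
- r.solve_ik(position, orientation): joint angles nearest the present ones, or None.
- r.read_state(): the state.
- imaging.get_image(name): name is "scene" or "top" or "wrist"; returns a dict with "img" (420x560x3 uint8, red, green, blue), "fovy" (degrees; the focal length in pixels is half the picture's height over the tangent of half this angle, whatever the lens; pixels are square), "cx", "cy" (the principal point, pixels), "world_to_cam" (4x4, takes a point from world to camera coordinates). Camera axes: x right, y down, z forward; pixel columns grow to the right and rows downward; lengths in mm; the calibration is good to about 2 mm. A picture is of the moment at which its call begins. There is no depth.
A pose or a line that the arm cannot do raises r.PlanningError and nothing moves.
- r.hand_in(): hands the job in; it is judged then, once.
The state is a dict: "time_s": time; "joints": joint angles; "qvel": joint speeds; "tau": joint torques, N m; "eef_pos": TCP position; "eef_rot": TCP orientation; "ft_force": force on the tool from outside, world axes, zero at the start; "torque": the same for the moment, N m; "finger_gap": finger opening in mm; "grasp_force": force on a finger pad.
Only numpy, scipy, OpenCV 4.12 (cv2) and the standard library are available. Lean on these libraries where they do the work, as an engineer would, in place of code of your own. Each camera call takes 0.05 s, during which the arm holds its last target. There are 200 camera calls.

### The job

Put the battery pack on charge: push the tall pack low, on its grey foot, so that it slides along the deck into the dock without rocking, until it is fully home against the two end stops with the sprung contacts pressed back. Then push the retaining bar round until it is shut across the front of the foot. Do not lift the pack or touch its black case or handle, and leave the bottle, jar and beaker where they are.

Things in the scene. Friction and masses are not known exactly. Their poses are not given: they have to be found in the camera images.
- pack: Battery pack, about 0.9 kg, loose on the dock's deck, on a grey foot block 90 mm deep (x), 120 mm wide (y), 50 mm high, upright faces, corners rounded to 12 mm. Origin: centre of the foot's underside; +x to its rear (contact pads), which enters the dock. Friction on the deck about 0.6: pushed higher than about 60 mm above the deck it tips instead of sliding.
- pack_case: Black case of the pack, fixed on the foot: 66 mm deep, 104 mm wide, 136 mm high (top 186 mm above the deck), its front 12 mm behind the foot's front, with a handle loop above it up to 217 mm over the deck. Origin: centre of its underside, 50 mm above the pack's origin. Not to be touched.
- dock: Charging dock, fixed: deck with top 12 mm above the worktop, x -150 to +140, 230 mm wide. Origin on the worktop; +x is the way the pack goes in. Two aluminium rails 22 mm high, 14 mm thick, 130 mm apart from x = 15 to 90, flare to 176 mm apart at x = -30. Rubber end stops have their faces at x = 90; behind, from x = 102, stands the charger housing, 142 mm wide, top 112 mm high.
- seat (a point): Point on the deck where the pack's origin is when it is fully home (dock frame x = 45, y = 0, z = 12 mm; same axes as the dock). The front face of the foot is then at dock x = 0.
- contacts (a joint): Sprung contact block between the end stops: travel in m, 0 = out, 0.008 = pushed back by a pack that is fully home against the end stops. Soft spring, under 2 N; the pack's own friction holds it there.
- retainer (a joint): Hinge of the steel retaining bar (rad): 0 = shut across the seat, 2 mm before the foot of a pack that is home; 1.57 = pointing along dock -x; 2.25 = fully open. Stays where left; about 0.7 N turns it at 90 mm. Bar 12 mm thick, 40 to 56 mm above the worktop (over the rails), ends 134 mm from the pivot at a round black tab, 14 mm wide, up to 75 mm high.
- pivot (a point): Pivot of the retaining bar, on its vertical axis at the bar's mid height (dock frame x = -8, y = -103, z = 48 mm; same axes as the dock). With the joint at q the bar points from here along dock (-sin q, +cos q).
- wash_bottle: Bystander, loose: plastic wash bottle with red cap and bent spout, 194 mm high, right of the dock. Origin: centre of its underside.
- jar: Bystander, loose: jar with a black screw lid, 40 mm wide, 60 mm high, right of the dock. Origin: centre of its underside.
- beaker: Bystander, loose: clear beaker, 54 mm wide, 70 mm high, left of the dock. Origin: centre of its underside.

How it is judged (in metres and radians):
On the way, in this order (a step that is already met when the one before it is completed fails the run):
1. the pack stands fully home in the dock, contacts pressed back (value of joint contacts above 0.0055 m and horizontal distance between pack and seat below 0.007 m), for 0.2 s.
2. the retaining bar is shut across the foot (value of joint retainer below 0.1 rad), for 0.2 s.
At the end, for the whole second after the job is handed in: The pack stands upright and still within 8 mm of its seat, square to the dock within 0.08 rad, with the contact block pressed back at least 5 of its 8 mm, and the retaining bar is shut (within 0.1 rad) (value of joint contacts above 0.005 m and horizontal distance between pack and seat below 0.008 m and angle between the x axis of pack and the x axis of seat, either way round below 0.08 rad and angle between pack's own z axis and vertical below 0.04 rad and value of joint retainer below 0.1 rad and linear speed of pack below 0.02 m/s); the robot touches nothing.
It fails at once if the pack rocks or tips (more than 0.12 rad) (angle between pack's own z axis and vertical above 0.12 rad).
It fails at once if the pack is lifted off the deck (10 mm) (z of pack in the frame of seat above 0.01 m).
It fails at once if the robot pushes or grips the black case or its handle (over 1.5 N) (contact force between pack_case and the fingers above 1.5 N or contact force between pack_case and the arm above 1.5 N).
It fails at once if a bystander is moved by more than 20 mm (distance of any of wash_bottle, jar, beaker from where it was at the start of the episode above 0.02 m).
It also fails if it takes over 64 s, if anything falls off the work surface, if the arm or the gripper's body presses on something with over 40 N, if the wrist force passes 120 N, or if a joint passes its speed limit or range.

## Working session

There is one attempt and no reset: what is moved stays moved. The work goes in short steps, each a Python script; the robot and the scene stay as the last script left them, time stands still between calls to the robot, and variables do not carry over. Pictures are saved under pics/ and viewed, at most 10 in all, crops included, and the job is handed in when it is done.

```bash
mkdir -p pics; python3 - <<'E'
from rig import r, imaging
import cv2,pickle
for n in ["scene","top","wrist"]:
    d=imaging.get_image(n); pickle.dump(d,open(n+".pkl","wb")); cv2.imwrite(f"pics/{n}0.png",d["img"][:,:,::-1])
    print(n,d["fovy"],d["cx"],d["cy"],d["world_to_cam"].round(3).tolist())
print(r.read_state()["eef_rot"],r.read_state()["time_s"])
E
```

```text
scene 49.248210323776696 267.908436253696 211.96319536808613 [[0.969, 0.248, -0.014, -693.604], [0.192, -0.785, -0.589, 56.71], [-0.157, 0.568, -0.808, 903.178], [0.0, 0.0, 0.0, 1.0]]
top 50.557169913442245 283.5148064600576 210.72620036227036 [[0.003, -1.0, -0.03, 197.67], [-0.997, -0.001, -0.073, 666.895], [0.073, 0.031, -0.997, 850.996], [0.0, 0.0, 0.0, 1.0]]
wrist 70.80407990239199 282.9019502969318 210.15089046428807 [[-0.262, -0.965, 0.002, 623.948], [-0.924, 0.252, 0.288, -36.626], [-0.279, 0.074, -0.958, 379.263], [0.0, 0.0, 0.0, 1.0]]
[ 3.11226135e+00 -4.16278877e-01 -1.57705470e-04] 0.15
```

View pics/top0.png

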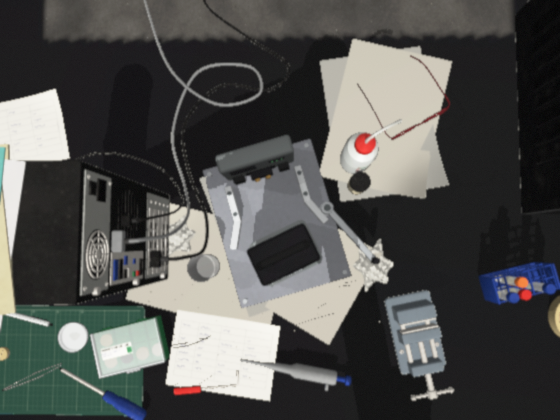

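View pics/scene0.png

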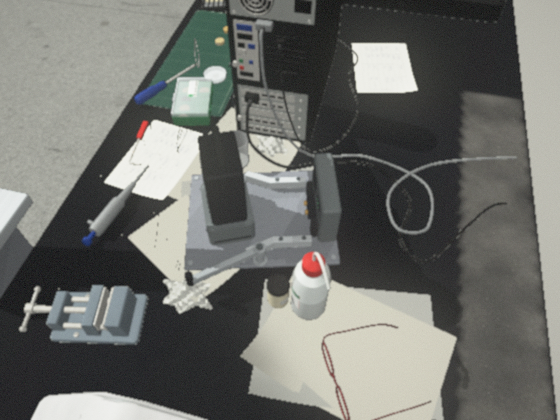

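The top view shows the dock with its housing at about (255,155), the pack at (284,253), the bar running from (327,207) out to about (372,255), the bottle at (360,150), the jar at (359,182) and the beaker at (204,267). Next I'll enlarge it.

```bash
python3 - <<'E'
import cv2,pickle,numpy as np
for n,(x0,y0,w,h) in dict(top=(190,125,200,195),scene=(170,120,190,190)).items():
    im=pickle.load(open(n+".pkl","rb"))["img"][y0:y0+h,x0:x0+w,::-1]
    im=cv2.resize(im,None,fx=3,fy=3,interpolation=cv2.INTER_CUBIC)
    im=(255*(im/255.)**.5).astype(np.uint8)
    cv2.imwrite(f"pics/{n}_c.png",im)
E
```

```text
(no output)
```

View pics/top_c.png

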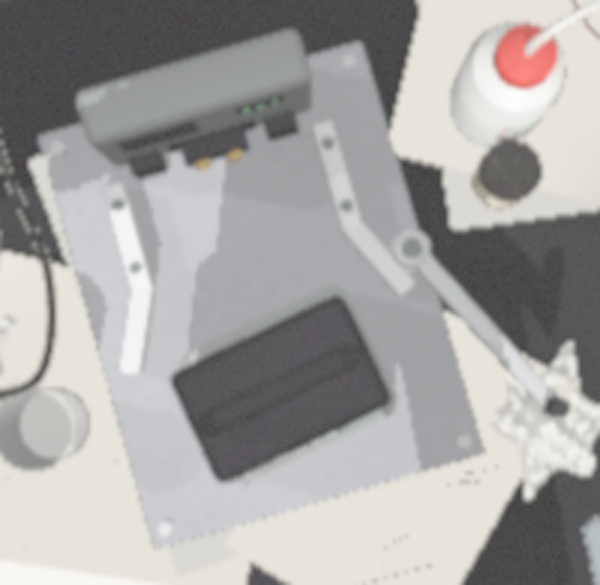

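View pics/scene_c.png

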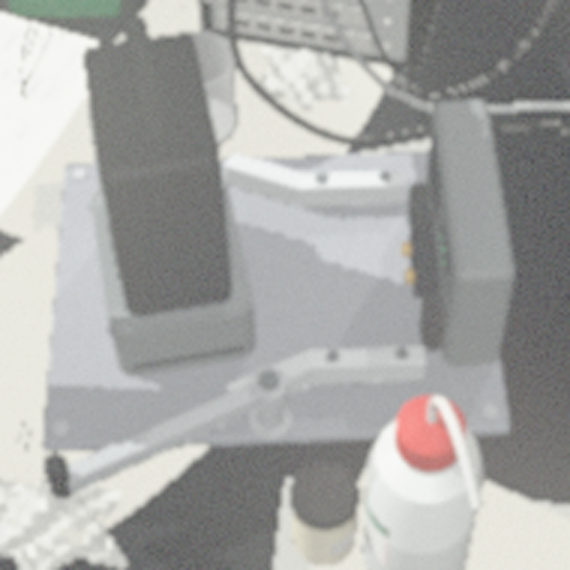

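Top crop: deck corners are at (38,135), (362,42), (485,452) and (155,548), and case-top corners at (175,380), (342,297), (388,400) and (222,481). The pivot is at (412,247) and the tab at (557,407). The scene crop shows the case, its crease and the foot clearly. I'll fit the poses to both views.

```bash
cat > fit.py <<'E'
import numpy as np,pickle
from scipy.optimize import least_squares
cams={n:pickle.load(open(n+".pkl","rb")) for n in("top","scene")}
off=dict(top=(190,125),scene=(170,120))
def proj(n,P):
    d=cams[n];c=(d["world_to_cam"]@np.r_[P,1])[:3];f=210/np.tan(np.radians(d["fovy"]/2))
    return np.array([d["cx"]+f*c[0]/c[2],d["cy"]+f*c[1]/c[2]])
def px(n,c): return (np.array(c)+.5)/3-.5+off[n]
def W(p,P): c,s=np.cos(p[2]),np.sin(p[2]); return np.array([p[0]+c*P[0]-s*P[1],p[1]+s*P[0]+c*P[1],P[2]])
def fit(obs,x0):
    f=lambda p:np.concatenate([proj(n,W(p,P))-px(n,c) for n,P,c in obs])
    s=least_squares(f,x0,loss="soft_l1",x_scale=[100,100,1]);print(s.x.round(4),s.fun.round(1).tolist());return s.x
if __name__=="__main__":
    for n in cams: m=cams[n]["world_to_cam"];print(n,(-m[:3,:3].T@m[:3,3]).round())
    D=[("top",(140,115,12),(38,135)),("top",(140,-115,12),(362,42)),("top",(-150,-115,12),(485,452)),("top",(-150,115,12),(155,548)),("top",(-8,-103,56),(412,247)),
     ("scene",(-150,115,12),(65,165)),("scene",(-150,-115,12),(45,445)),("scene",(140,-115,12),(510,432)),("scene",(-8,-103,56),(268,379))]
    d=fit(D,[550,150,.25]); fit(D[:5],d); fit(D[5:],d)
    # case: front at pack x -33, rear +33, y +-52
    C=[("top",(33,52,198),(175,380)),("top",(33,-52,198),(342,297)),("top",(-33,-52,198),(388,400)),("top",(-33,52,198),(222,481)),
     ("scene",(-33,-52,198),(105,178)),("scene",(33,-52,198),(220,160)),("scene",(33,52,198),(190,38)),("scene",(-33,52,198),(88,55)),
     ("scene",(-33,-52,62),(127,315)),("scene",(33,-52,62),(230,300))]
    p=fit(C,[500,150,.4]); fit(C[:4],p); fit(C[4:],p)
    c,s=np.cos(d[2]),np.sin(d[2]);e=p[:2]-d[:2]
    print("pack in dock",c*e[0]+s*e[1],-s*e[0]+c*e[1],p[2]-d[2])
    # tab
    g=lambda q:np.concatenate([proj(n,W(d,(-8-134*np.sin(q[0]),-103+134*np.cos(q[0]),75)))-px(n,k) for n,k in(("top",(557,407)),("scene",(55,461)))])
    t=least_squares(g,[2.0]);print("q",t.x,t.fun)
    # bystanders (top centres)
    for nm,z,k in(("jar",60,(510,168)),("bottlecap",190,(527,55))):
        b=least_squares(lambda v:proj("top",[v[0],v[1],z])-px("top",k),[600,0]).x;print(nm,b)
    b=least_squares(lambda v:proj("top",[v[0],v[1],0])-px("top",(30,440)),[600,0]).x;print("beaker",b)
E
python3 fit.py
```

```text
top [602. 172. 903.]
scene [ 803. -297.  753.]
[6.503447e+02 2.158205e+02 2.854000e-01] [-0.3, -0.5, 0.2, -1.3, 0.7, 0.4, -0.7, 0.7, 0.2, -0.0, -0.2, -1.0, -1.5, 0.2, 0.5, -1.4, 0.3, 1.2]
[6.501537e+02 2.158725e+02 2.867000e-01] [-0.4, -0.3, 0.1, -1.2, 0.8, 0.4, -0.6, 0.8, 0.2, 0.0]
[6.507846e+02 2.152848e+02 2.816000e-01] [0.2, -1.0, -1.5, 0.2, 0.5, -0.8, 0.3, 1.5]
[5.849661e+02 1.929514e+02 4.572000e-01] [-2.8, -1.4, 0.5, -2.6, 3.7, 0.7, -0.3, 2.8, -2.0, 0.2, 0.6, -0.7, 0.2, -4.3, -3.7, -4.1, 0.3, 2.6, 1.5, 1.3]
[5.845274e+02 1.931288e+02 4.677000e-01] [-2.9, -0.7, 0.0, -2.5, 3.6, 0.6, -0.1, 3.3]
[5.854086e+02 1.928289e+02 4.433000e-01] [-2.2, 0.1, 0.5, -0.3, 0.8, -4.1, -3.1, -4.2, 0.1, 2.6, 1.4, 1.7]
pack in dock -69.17258746379994 -3.537337484025386 0.17183422021346756
q [2.00870399] [ 1.07778083  0.19227052 -0.57316482 -0.51911411]
jar [721.5603795   53.20757594]
bottlecap [764.55749957  61.82110439]
beaker [545.12332681 369.58130773]
```

```bash
cat > h.py <<'E'
import numpy as np
from scipy.spatial.transform import Rotation as Ro
from rig import r, imaging
D=np.array([650.3,215.8,.2855]); T=np.radians(40)
def W(x,y,z): c,s=np.cos(D[2]),np.sin(D[2]); return [D[0]+c*x-s*y,D[1]+s*x+c*y,z]
def O(tilt=T,flip=1,yaw=0):
    s,c=np.sin(tilt),np.cos(tilt); x=np.array([c,0,s])*flip; z=np.array([s,0,-c])
    return (Ro.from_euler("z",D[2]+yaw)*Ro.from_matrix(np.c_[x,np.cross(z,x),z])).as_rotvec()
def st(m=""): s=r.read_state(); print(m,"t",round(s["time_s"],1),"p",np.round(s["eef_pos"],1),"F",np.round(s["ft_force"],1)); return s
def dF(s): return s["ft_force"]@np.array([np.cos(D[2]),np.sin(D[2]),0])
E
python3 - <<'E'
from h import *
for fl in(1,-1):
  for P in((-190,-3,200),(-190,-3,20),(-140,-3,20),(-8,0,20),(-85,-170,40),(-85,-170,150),(-30,0,40)):
    q=r.solve_ik(W(*P),O(flip=fl)); print(fl,P,None if q is None else np.round(q,2))
print(r.solve_ik([120,450,320],r.read_state()["eef_rot"]))
E
```

```text
1 (-190, -3, 200) None
1 (-190, -3, 20) [-0.02  0.29 -0.77 -2.28 -0.25 -2.19]
1 (-140, -3, 20) None
1 (-8, 0, 20) None
1 (-85, -170, 40) None
1 (-85, -170, 150) None
1 (-30, 0, 40) None
-1 (-190, -3, 200) None
-1 (-190, -3, 20) [-0.02  0.29 -0.77 -2.28 -0.25  0.96]
-1 (-140, -3, 20) None
-1 (-8, 0, 20) None
-1 (-85, -170, 40) None
-1 (-85, -170, 150) None
-1 (-30, 0, 40) None
[ 1.66008754e+00  4.02568832e-02 -1.35541064e-01 -4.60983652e-04
 -1.39655165e+00 -3.55141530e-01]
```

```bash
python3 - <<'E'
from h import *
for P in((-190,-3,150),(-190,-3,20),(-140,-3,20),(-25,0,20),(-85,-170,40),(-85,-170,150),(-110,-60,40),(-30,0,40)):
  for yaw in (0,-.3):
   print(P,yaw,[(t,fl) for t in range(0,61,5) for fl in(1,-1) if r.solve_ik(W(*P),O(np.radians(t),fl,yaw)) is not None])
for t in (15,25): print(r.solve_ik(W(-140,-3,20),O(np.radians(t))),r.solve_ik(W(-25,0,20),O(np.radians(t))))
E
```

```text
(-190, -3, 150) 0 [(0, 1), (0, -1), (5, 1), (5, -1), (10, 1), (10, -1), (15, 1), (15, -1), (20, 1), (20, -1), (25, 1), (25, -1), (55, 1), (55, -1), (60, 1), (60, -1)]
(-190, -3, 150) -0.3 [(0, 1), (0, -1), (5, 1), (5, -1), (10, 1), (10, -1), (15, 1), (15, -1), (20, 1), (20, -1), (25, 1), (25, -1), (30, 1), (30, -1)]
(-190, -3, 20) 0 [(0, 1), (0, -1), (5, 1), (5, -1), (10, 1), (10, -1), (40, 1), (40, -1), (45, 1), (45, -1), (50, 1), (50, -1)]
(-190, -3, 20) -0.3 [(0, 1), (0, -1), (5, 1), (5, -1), (10, 1), (10, -1)]
(-140, -3, 20) 0 [(0, 1), (0, -1), (5, 1), (5, -1), (10, 1), (10, -1), (15, 1), (15, -1), (45, 1), (45, -1), (50, 1), (50, -1), (55, 1), (55, -1), (60, 1), (60, -1)]
(-140, -3, 20) -0.3 [(0, 1), (0, -1), (5, 1), (5, -1), (10, 1), (10, -1), (15, 1), (15, -1)]
(-25, 0, 20) 0 [(0, 1), (0, -1), (5, 1), (5, -1), (10, 1), (10, -1), (15, 1), (15, -1), (20, 1), (20, -1), (45, 1), (45, -1), (50, 1), (50, -1), (55, 1), (55, -1), (60, 1), (60, -1)]
(-25, 0, 20) -0.3 [(0, 1), (0, -1), (5, 1), (5, -1), (10, 1), (10, -1), (15, 1), (15, -1), (20, 1)]
(-85, -170, 40) 0 [(0, 1), (0, -1), (5
[... 744 characters left out ...]
1), (15, 1), (15, -1), (45, 1), (45, -1), (50, 1), (50, -1), (55, 1), (55, -1), (60, 1), (60, -1)]
(-110, -60, 40) -0.3 [(0, 1), (0, -1), (5, 1), (5, -1), (10, 1), (10, -1), (15, 1), (15, -1), (40, 1), (40, -1), (45, 1), (45, -1), (50, 1), (50, -1), (55, 1), (55, -1)]
(-30, 0, 40) 0 [(0, 1), (0, -1), (5, 1), (5, -1), (10, 1), (10, -1), (15, 1), (15, -1), (20, 1), (20, -1), (50, 1), (50, -1), (55, 1), (55, -1), (60, 1), (60, -1)]
(-30, 0, 40) -0.3 [(0, 1), (0, -1), (5, 1), (5, -1), (10, 1), (10, -1), (15, 1), (15, -1), (20, 1), (20, -1)]
[ 0.65149628  0.34924331 -0.77616868  0.43751535 -0.22039751  0.78804455] [ 0.60295609  0.50149989 -0.41892133  0.20469319 -0.40874799  1.07523539]
None None
```

```bash
python3 - <<'E'
from h import *
for t in (50,55,60):
  print(t)
  for P in((-190,-3,150),(-190,-3,28),(-165,-3,28),(-140,-3,28),(-70,0,28),(-10,0,28),(-60,0,28),(-60,0,150),(-85,-175,150),(-85,-175,40),(-130,-120,40),(-100,-40,40),(-60,-15,40),(-20,0,40)):
    q=r.solve_ik(W(*P),O(np.radians(t))); print(P,None if q is None else np.round(q,2))
E
```

```text
50
(-190, -3, 150) None
(-190, -3, 28) [-0.23  0.45 -1.03 -2.59 -0.8  -1.63]
(-165, -3, 28) [-0.18  0.45 -0.97 -2.61 -0.74 -1.67]
(-140, -3, 28) [-0.14  0.45 -0.91 -2.62 -0.68 -1.71]
(-70, 0, 28) [-0.05  0.47 -0.74 -2.64 -0.54 -1.79]
(-10, 0, 28) [ 0.01  0.51 -0.58 -2.62 -0.43 -1.87]
(-60, 0, 28) [-0.04  0.48 -0.71 -2.64 -0.53 -1.8 ]
(-60, 0, 150) None
(-85, -175, 150) [ 0.11  0.18 -0.44 -1.   -0.16  2.68]
(-85, -175, 40) [-0.24  0.42 -0.47 -1.85 -0.41 -2.49]
(-130, -120, 40) [-0.27  0.38 -0.65 -2.08 -0.48 -2.21]
(-100, -40, 40) [-0.13  0.41 -0.72 -2.42 -0.5  -1.95]
(-60, -15, 40) [-0.05  0.44 -0.67 -2.53 -0.46 -1.91]
(-20, 0, 40) [ 0.01  0.48 -0.59 -2.58 -0.4  -1.92]
55
(-190, -3, 150) [ 0.05 -0.02 -0.74 -2.04 -0.21 -2.53]
(-190, -3, 28) None
(-165, -3, 28) [-0.23  0.58 -1.06 -2.65 -1.01 -1.53]
(-140, -3, 28) [-0.18  0.55 -0.99 -2.66 -0.93 -1.59]
(-70, 0, 28) [-0.08  0.54 -0.82 -2.71 -0.77 -1.68]
(-10, 0, 28) [-0.02  0.56 -0.67 -2.72 -0.65 -1.74]
(-60, 0, 28) [-0.07  0.54 -0.8  -2.71 -0.75 -1.69]
(-60, 0, 150) None
(-85, -175, 150) [-0.11  0.2  -0.42 -1.48 -0.32 -3.  ]
(-85, -175, 4
[... 230 characters left out ...]
0.69 -2.7  -0.63 -1.76]
60
(-190, -3, 150) [-0.15  0.04 -0.89 -2.31 -0.52 -2.11]
(-190, -3, 28) None
(-165, -3, 28) None
(-140, -3, 28) [-0.22  0.69 -1.06 -2.68 -1.2  -1.48]
(-70, 0, 28) [-0.1   0.63 -0.88 -2.74 -0.99 -1.6 ]
(-10, 0, 28) [-0.04  0.63 -0.74 -2.76 -0.85 -1.66]
(-60, 0, 28) [-0.09  0.62 -0.86 -2.74 -0.97 -1.61]
(-60, 0, 150) [-0.03  0.24 -0.68 -2.49 -0.46 -2.01]
(-85, -175, 150) [-0.27  0.23 -0.49 -1.8  -0.49 -2.58]
(-85, -175, 40) [-0.43  0.54 -0.63 -2.19 -0.78 -1.95]
(-130, -120, 40) [-0.45  0.55 -0.82 -2.31 -0.9  -1.74]
(-100, -40, 40) [-0.24  0.58 -0.89 -2.58 -0.96 -1.63]
(-60, -15, 40) [-0.13  0.58 -0.83 -2.68 -0.9  -1.65]
(-20, 0, 40) [-0.05  0.59 -0.75 -2.75 -0.83 -1.67]
```

View pics/wrist0.png

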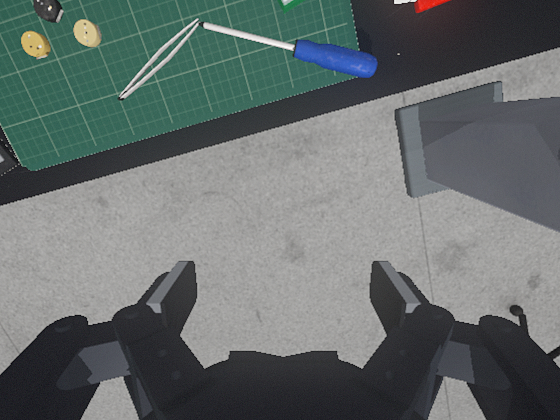

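```bash
python3 - <<'E'
from h import *; import cv2
r.set_joints([1.6,-.3,-.3,0,-1.2,-.3]); st()
r.set_joints([-.1,-.3,-.6,-2.31,-.52,-2.11]); st()
r.goto(W(-190,-3,150),O(np.radians(60))); st()
r.goto(W(-190,-3,29),O(np.radians(50))); s=st(); print(np.round(s["joints"],2),s["finger_gap"])
d=imaging.get_image("scene"); im=cv2.resize(d["img"][60:330,60:420,::-1],None,fx=2,fy=2); cv2.imwrite("pics/s1.png",(255*(im/255.)**.6).astype("uint8"))
E
```

```text
t 1.3 p [148.7 379.9 390.8] F [ 0.2 -0.3  0.6]
 t 3.3 p [528.8 177.9 483.2] F [-0.1  0.  -0.2]
 t 4.5 p [469.8 159.4 151.2] F [-0.  -0.8 -0.2]
 t 5.0 p [469.3 159.4  29.2] F [ 0.3  0.3 -0.3]
[-0.22  0.45 -1.03 -2.59 -0.79 -1.64] 85.56546540178479
```

View pics/s1.png

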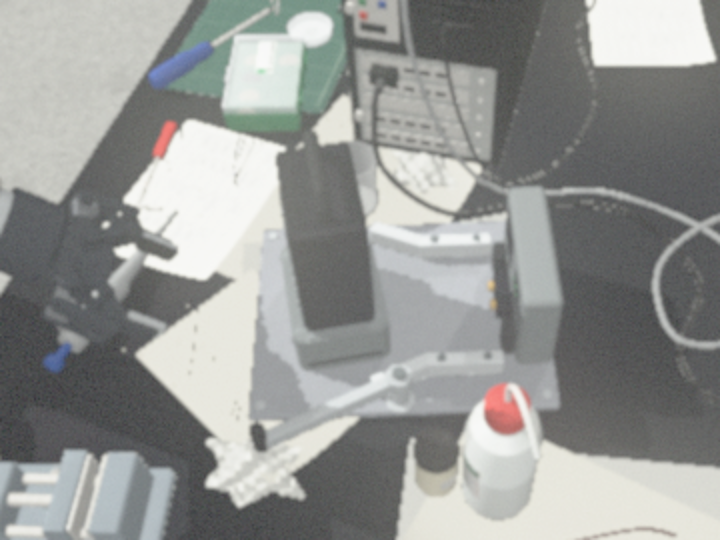

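The scene view shows the open finger tips at about (165,245) and (165,325), low and facing the foot with the path clear. I'll push now.

```bash
python3 - <<'E'
from h import *; import cv2
r.move_straight(W(-150,-1,22),max_speed=60); st()
for x in (-115,-90,-60,-30):
    r.move_straight(W(x,0,22),max_speed=45); s=st(x); print(round(dF(s),1))
d=imaging.get_image("top"); im=cv2.resize(d["img"][100:330,140:400,::-1],None,fx=2.4,fy=2.4,interpolation=cv2.INTER_CUBIC); cv2.imwrite("pics/t2.png",(255*(im/255.)**.5).astype("uint8"))
E
```

```text
t 5.9 p [506.1 172.8  21.7] F [ 0.8 -0.4 -0.3]
-115 t 6.8 p [539.5 183.5  21.8] F [ 0.4 -0.1 -0.8]
0.4
-90 t 7.5 p [563.9 190.6  22. ] F [ 1.3  0.6 -1. ]
1.4
-60 t 8.3 p [592.9 198.9  22. ] F [-1.4  0.1 -1.1]
-1.3
-30 t 9.2 p [618.  208.8  20.5] F [-9.1  3.3  1.7]
-7.8
```

View pics/t2.png

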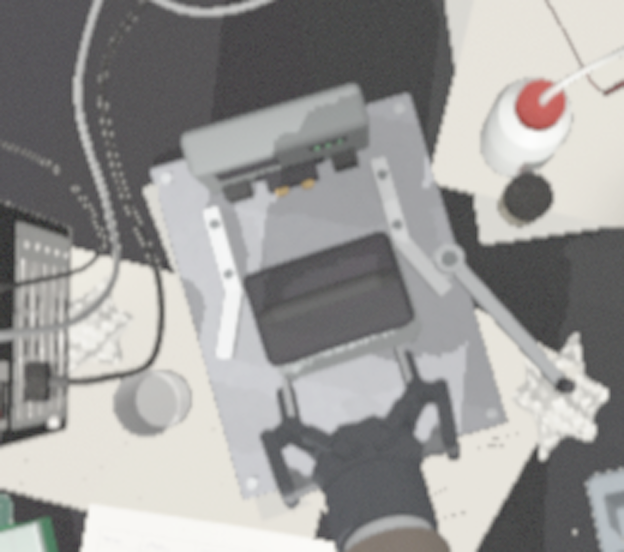

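The pack has squared up to the dock and sits between the flares, with both finger tips on its foot at (290,385) and (405,360). I'll carry on until the force rises at the stops.

```bash
python3 - <<'E'
from h import *; import cv2
def dx(s):
    e=np.array(s["eef_pos"][:2])-D[:2]; c,k=np.cos(D[2]),np.sin(D[2]); return np.round([c*e[0]+k*e[1],-k*e[0]+c*e[1]],1)
x=-30
while x<30:
    x+=6 if x<-14 else 3
    r.move_straight(W(x,0,22),max_speed=40); s=r.read_state(); f=dF(s); print(x,dx(s),round(f,1),np.round(s["eef_pos"][2],1),round(s["time_s"],1))
    if f<-18: break
d=imaging.get_image("top"); im=cv2.resize(d["img"][100:330,140:400,::-1],None,fx=2.4,fy=2.4,interpolation=cv2.INTER_CUBIC); cv2.imwrite("pics/t3.png",(255*(im/255.)**.5).astype("uint8"))
E
```

```text
-24 [-26.2   2.3] -4.9 20.8 9.5
-18 [-20.2   2.5] -4.7 20.8 9.8
-12 [-14.3   2.7] -5.0 20.8 10.1
-9 [-11.6   2.8] -6.7 20.6 10.4
-6 [-8.7  2.8] -6.3 20.6 10.6
-3 [-5.7  2.7] -6.3 20.5 10.9
0 [-1.9  1.9] -4.3 20.8 11.1
3 [1.7 1.1] -4.4 21.0 11.4
6 [5.3 0.5] -4.0 21.4 11.6
9 [ 8.9 -0. ] -2.9 21.8 11.9
12 [12.2 -0.2] -2.6 22.0 12.1
15 [15.3 -0.2] -1.7 22.1 12.4
18 [18.4 -0.2] -1.9 22.2 12.6
21 [21.5 -0.2] -1.5 22.3 12.9
24 [24.3 -0.1] -1.6 22.2 13.1
27 [27. -0.] -2.6 22.0 13.4
30 [29.8  0. ] -2.6 21.8 13.6
```

View pics/t3.png

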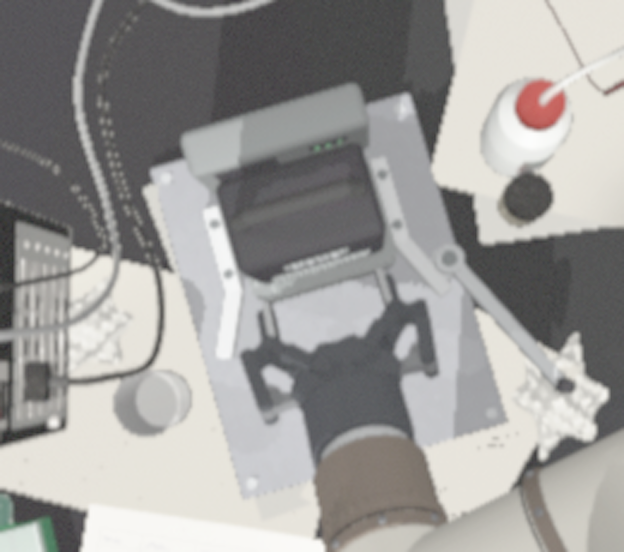

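```bash
python3 - <<'E'
from fit import proj
from h import W
f=lambda P:((proj("top",W(*P))+.5-[140,100])*2.4-.5).round()
for y in(-48,48):
  for P in((12,y,198),(78,y,198),(0,y,62),(0,y,12),(-10,y,62)): print(P,f(P))
print(f((30,45,22)),f((30,-45,22)),f((20,45,30)),f((20,-45,30)))
E
```

```text
(12, -48, 198) [376. 234.]
(78, -48, 198) [348. 140.]
(0, -48, 62) [381. 267.]
(0, -48, 12) [381. 271.]
(-10, -48, 62) [384. 279.]
(12, 48, 198) [237. 275.]
(78, 48, 198) [211. 180.]
(0, 48, 62) [264. 301.]
(0, 48, 12) [270. 303.]
(-10, 48, 62) [268. 313.]
[263. 267.] [367. 237.] [265. 278.] [370. 247.]
```

```bash
python3 - <<'E'
from h import *; import cv2
s=st(); print(s["finger_gap"],s["grasp_force"],np.round(s["torque"],2))
from fit import proj
out=[]
pts=[(0,-48,62),(0,48,62),(0,-48,12),(0,48,12),(15,65,34),(90,65,34),(15,-65,34),(90,-65,34)]
for n,(x0,y0,w,h) in dict(top=(205,150,120,120),scene=(185,150,160,160)).items():
    k=400/w; im=cv2.resize(imaging.get_image(n)["img"][y0:y0+h,x0:x0+w,::-1],(400,400),interpolation=cv2.INTER_CUBIC)
    im=(255*(im/255.)**.5).astype("uint8")
    for P in pts:
        q=(proj(n,W(*P))+.5-[x0,y0])*k-.5; cv2.circle(im,tuple(int(v) for v in q),3,(0,0,255) if P[0]==0 else (0,255,0),1)
    out.append(im)
cv2.imwrite("pics/c4.png",np.hstack(out))
E
```

```text
t 13.7 p [678.9 224.2  21.8] F [-2.7 -0.  -0.9]
85.62915036088982 1.7351408139802516 [-0.61  2.08  0.05]
```

View pics/c4.png

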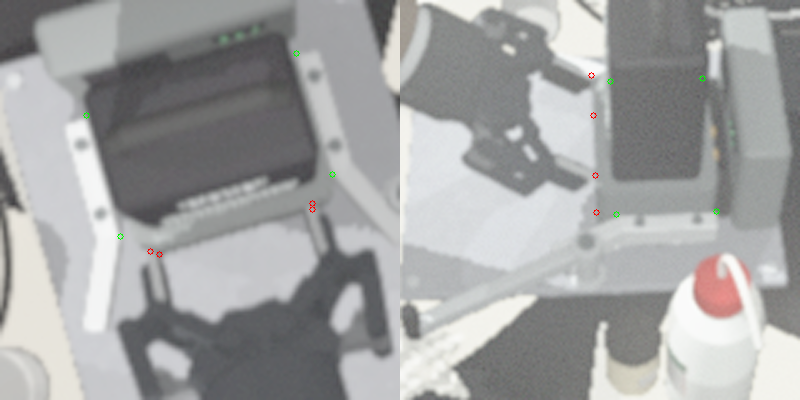

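The foot's rear is at about the rail ends (x≈716 px in the right panel), and the tips touch the foot's front. The force is still low, so I'll step on gently until it is firmly stopped.

```bash
python3 - <<'E'
from h import *
def dx(s):
    e=np.array(s["eef_pos"][:2])-D[:2]; c,k=np.cos(D[2]),np.sin(D[2]); return np.round([c*e[0]+k*e[1],-k*e[0]+c*e[1]],1)
x=30
while x<46:
    x+=1.5
    r.move_straight(W(x,0,22),max_speed=20); s=r.read_state(); f=dF(s); print(x,dx(s),round(f,1),np.round(s["eef_pos"][2],1),np.round(s["torque"],2),round(s["time_s"],1))
    if f<-16: break
E
```

```text
31.5 [30.1  0.1] -8.9 21.6 [-0.78  2.18 -0.25] 14.0
33.0 [30.1  0.3] -13.0 20.9 [-1.04  2.32 -0.47] 14.3
34.5 [30.2  0.3] -19.8 20.7 [-1.32  2.36 -0.75] 14.5
```

Firm stop at TCP x = 30 with 20 N, so the pack is home. Next I'll retreat, switch to a near-upright wrist, close the fingers and plan the bar sweep.

```bash
cat >> h.py <<'E'
TT=np.radians(13)
def bar(q,gap=0,rr=100,z=45):
    s,c=np.sin(q),np.cos(q); o=6+11*abs(c)+14.5*abs(s)+gap
    return W(-8-rr*s-o*c,-103+rr*c-o*s,z)
E
python3 - <<'E'
from h import *
r.hold(.3)
r.move_straight(W(20,0,24),max_speed=30)
r.move_straight(W(-120,0,28),max_speed=120); st()
r.goto(W(-190,-3,150),O(np.radians(60)))
r.set_joints([-.1,-.3,-.6,-2.31,-.52,-2.11]); r.gripper_close(20)
best=None
for fl in(-1,1):
    print(fl,[None if (a:=r.solve_ik(P,O(TT,fl))) is None else np.round(a,2).tolist() for P in [bar(2.2,15,z=150)]+[bar(q) for q in (2.2,1.9,1.5,1.1,.7,.3,0)]])
st()
E
```

```text
t 16.8 p [536.1 182.   28.3] F [ 0.4 -0.6 -0.4]
-1 [[0.27, 0.34, -0.21, -0.01, -0.8, -1.55], [0.29, 0.44, -0.36, 0.0, -0.54, -1.58], [0.34, 0.41, -0.43, 0.02, -0.5, -1.64], [0.42, 0.38, -0.51, 0.07, -0.47, -1.76], [0.5, 0.37, -0.53, 0.11, -0.45, -1.87], [0.56, 0.39, -0.51, 0.14, -0.46, -1.96], [0.59, 0.43, -0.43, 0.14, -0.5, -2.0], [0.6, 0.48, -0.34, 0.13, -0.54, -1.99]]
1 [[0.27, 0.34, -0.21, -0.01, -0.8, 1.59], [0.29, 0.44, -0.36, 0.0, -0.54, 1.56], [0.34, 0.41, -0.43, 0.02, -0.5, 1.5], [0.42, 0.38, -0.51, 0.07, -0.47, 1.38], [0.5, 0.37, -0.53, 0.11, -0.45, 1.27], [0.56, 0.39, -0.51, 0.14, -0.46, 1.18], [0.59, 0.43, -0.43, 0.14, -0.5, 1.14], [0.6, 0.48, -0.34, 0.13, -0.54, 1.15]]
 t 19.3 p [528.8 177.4 483.9] F [-0.3  0.9  0.4]
```

```bash
python3 - <<'E'
from h import *
r.set_joints([.25,-.2,-.3,0,-.8,-1.55])
r.goto(bar(2.15,15,z=150),O(TT,-1)); st()
r.move_straight(bar(2.15,15),max_speed=100); st()
for q in np.arange(2.0,0.09,-.13):
    r.move_straight(bar(q),max_speed=60); s=r.read_state(); print(round(q,2),np.round(s["ft_force"],1),round(s["time_s"],1))
    if np.linalg.norm(s["ft_force"])>15: break
E
```

```text
t 22.4 p [637.1  13.1 151.6] F [-0.6 -0.8  0.7]
 t 23.6 p [637.1  13.3  45.9] F [-0.6 -0.1  0.7]
2.0 [ 0.  -0.1 -0.3] 24.3
1.87 [ 0.4 -0.5  0.1] 24.7
1.74 [ 0.5  0.4 -0.4] 25.0
1.61 [-1.   0.7 -0. ] 25.4
1.48 [-0.2  0.1 -1.1] 25.8
1.35 [ 0.2 -0.6 -0.4] 26.1
1.22 [ 0.3 -0.3 -0.3] 26.5
1.09 [0.5 0.8 0.7] 26.9
0.96 [ 0.4 -0.1 -0.1] 27.2
0.83 [-0.8  0.8 -0.6] 27.6
0.7 [-0.7 -0.2 -0.3] 28.0
0.57 [-0.6 -0.1 -0.3] 28.4
0.44 [-0.3 -0.7 -0.1] 28.8
0.31 [ 0.6  0.1 -0.1] 29.2
0.18 [ 0.1 -0.9 -0.2] 29.6
```

```bash
python3 - <<'E'
from h import *; import cv2
for q,g in ((.09,0),(.03,0),(0,0),(0,-2),(0,-4),(0,-6),(0,-8)):
    r.move_straight(bar(q,-0+ -g*-1 if 0 else -(-g)*-1*-1 if 0 else -g*-1),max_speed=40) if 0 else r.move_straight(bar(q,g),max_speed=40)
    s=r.read_state(); f=np.mean([dF(s),(r.hold(.05),dF(r.read_state()))[1]]); print(q,g,round(f,1))
    if f<-5: break
x=imaging.get_image("top")["img"][145:275,205:345,::-1]; y=imaging.get_image("scene")["img"][150:310,185:345,::-1]
im=np.hstack([cv2.resize(x,(431,400),interpolation=cv2.INTER_CUBIC),cv2.resize(y,(369,400),interpolation=cv2.INTER_CUBIC)])
cv2.imwrite("pics/c5.png",(255*(im/255.)**.5).astype("uint8")); st()
E
```

```text
0.09 0 0.3
0.03 0 0.5
0 0 -0.3
0 -2 -0.7
0 -4 -0.2
0 -6 -0.1
0 -8 0.8
 t 32.0 p [634.8 208.1  45. ] F [-0.6 -0.7 -0.9]
```

View pics/c5.png

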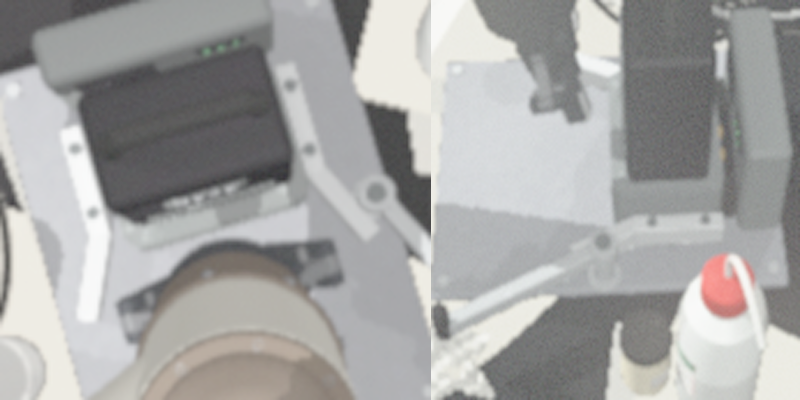

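The picture shows the bar still open, with its tab at (440,320) in the right panel. The fingers passed over it, with their tips at about (545,95) and (578,115), higher than assumed. I'll check the real tip position.

```bash
python3 - <<'E'
from h import *
from fit import proj
s=st(); print("gap",s["finger_gap"],s["eef_rot"],O(TT,-1))
R=Ro.from_rotvec(s["eef_rot"]).as_matrix(); p=np.array(s["eef_pos"])
for k in(0,13,25,40):
  for y in(0,-20,20):
    q=proj("scene",p-k*R[:,2]+y*R[:,1]); print(k,y,((q-[185,150]+.5)*[369/160,2.5]+[431,0]).round())
from scipy import ndimage
E
```

```text
t 32.0 p [634.8 208.1  45. ] F [-0.6 -0.7 -0.9]
gap -0.019912912317779228 [-0.41489092  2.88705564  0.04727581] [-0.41493696  2.88696784  0.0472761 ]
0 0 [590. 142.]
0 -20 [591. 163.]
0 20 [590. 121.]
13 0 [586. 132.]
13 -20 [586. 153.]
13 20 [586. 112.]
25 0 [582. 123.]
25 -20 [583. 144.]
25 20 [582. 102.]
40 0 [577. 111.]
40 -20 [577. 132.]
40 20 [577.  90.]
```

The real tips sit about 27 mm behind the reported TCP, which fits the 30 mm contact offset during the push, so the sweep passed over the bar. I'll repeat it lower.

```bash
cat >> h.py <<'E'
def b2(q,gap=0,z=16):
    p=np.array(bar(q,gap,z=z)); return list(p+6*np.array([np.cos(D[2]),np.sin(D[2]),0]))
def tabdark(im,n="top",ref=None):
    from fit import proj
    import cv2
    g=cv2.GaussianBlur(cv2.cvtColor(im,cv2.COLOR_RGB2GRAY),(3,3),0)
    qs=np.arange(-.1,2.3,.04)
    return qs,np.array([g[int(round(v[1])),int(round(v[0]))] for v in (proj(n,W(-8-134*np.sin(q),-103+134*np.cos(q),73)) for q in qs)],int)
E
python3 - <<'E'
from h import *
r.move_straight(W(-100,-3,60),max_speed=100)
r.move_straight(W(-100,-3,150),max_speed=150)
r.goto(b2(2.15,15,z=150),O(TT,-1))
r.move_straight(b2(2.15,15),max_speed=100); st()
for q in np.arange(2.0,1.3,-.13):
    r.move_straight(b2(q),max_speed=60); s=r.read_state(); print(round(q,2),np.round(s["ft_force"],1),round(s["time_s"],1))
    if np.linalg.norm(s["ft_force"])>15: break
for n in("scene",):
    qs,v=tabdark(imaging.get_image(n)["img"],n); print(n,[(round(a,2),int(b)) for a,b in zip(qs,v) if b<60])
E
```

```text
t 36.0 p [642.8  15.   16.8] F [0.3 0.3 1.2]
2.0 [-0.2  0.3  0.1] 36.7
1.87 [0.2 0.1 0.1] 37.0
1.74 [-0.6 -1.3 -0.3] 37.4
1.61 [ 0.1 -0.   0.7] 37.8
1.48 [-0.2 -0.3 -0.9] 38.2
1.35 [ 0.4 -0.4  0.3] 38.5
scene [(np.float64(1.38), 59), (np.float64(1.42), 58), (np.float64(1.46), 57)]
```

```bash
python3 - <<'E'
from h import *; import pickle
a=pickle.load(open("scene.pkl","rb"))["img"]; b=imaging.get_image("scene")["img"]
for im in(a,b):
    qs,v=tabdark(im,"scene"); print([(round(float(x),2),int(y)) for x,y in zip(qs,v) if x>1.1])
E
```

```text
[(1.14, 166), (1.18, 164), (1.22, 164), (1.26, 178), (1.3, 190), (1.34, 198), (1.38, 200), (1.42, 211), (1.46, 212), (1.5, 212), (1.54, 210), (1.58, 211), (1.62, 211), (1.66, 211), (1.7, 212), (1.74, 197), (1.78, 196), (1.82, 165), (1.86, 165), (1.9, 129), (1.94, 129), (1.98, 79), (2.02, 51), (2.06, 48), (2.1, 47), (2.14, 71), (2.18, 125), (2.22, 159), (2.26, 173)]
[(1.14, 67), (1.18, 64), (1.22, 64), (1.26, 68), (1.3, 65), (1.34, 60), (1.38, 60), (1.42, 58), (1.46, 59), (1.5, 60), (1.54, 66), (1.58, 84), (1.62, 89), (1.66, 106), (1.7, 110), (1.74, 111), (1.78, 217), (1.82, 189), (1.86, 190), (1.9, 148), (1.94, 156), (1.98, 230), (2.02, 226), (2.06, 212), (2.1, 227), (2.14, 208), (2.18, 205), (2.22, 185), (2.26, 198)]
```

The tab has left its old place, so the bar is moving with the finger. I'll continue to shut.

```bash
python3 - <<'E'
from h import *
for q in list(np.arange(1.22,0.09,-.13))+[.05,0]:
    r.move_straight(b2(q),max_speed=60); s=r.read_state()
    if np.linalg.norm(s["ft_force"])>15: print("stop",q);break
st()
for g in np.arange(-1.5,-16,-1.5):
    r.move_straight(b2(0,g),max_speed=25); f=[]
    for _ in range(3): r.hold(.04); f.append(dF(r.read_state()))
    print(g,round(np.mean(f),1))
    if np.mean(f)<-4: break
st(); r.hold(.2)
qs,v=tabdark(imaging.get_image("scene")["img"],"scene"); print([(round(float(x),2),int(y)) for x,y in zip(qs,v) if x<.5])
E
```

```text
t 42.7 p [633.3 207.8  16. ] F [ 0.7 -0.4  0. ]
-1.5 -0.3
-3.0 -5.0
 t 43.4 p [634.9 207.9  15.7] F [-5.3 -1.2  2.1]
[(-0.1, 160), (-0.06, 146), (-0.02, 70), (0.02, 66), (0.06, 133), (0.1, 136), (0.14, 76), (0.18, 60), (0.22, 60), (0.26, 60), (0.3, 65), (0.34, 99), (0.38, 102), (0.42, 104), (0.46, 180)]
```

```bash
python3 - <<'E'
from h import *
r.move_straight(W(-110,-10,40),max_speed=100)
r.move_straight(W(-130,-10,150),max_speed=150); st()
for n in("scene","top"):
    qs,v=tabdark(imaging.get_image(n)["img"],n); print(n,[(round(float(x),2),int(y)) for x,y in zip(qs,v) if x<.35 or x>1.9])
E
```

```text
t 45.7 p [527.9 169.3 149. ] F [-0.6 -0.  -0.1]
scene [(-0.1, 167), (-0.06, 152), (-0.02, 79), (0.02, 75), (0.06, 136), (0.1, 171), (0.14, 177), (0.18, 178), (0.22, 184), (0.26, 187), (0.3, 191), (0.34, 192), (1.94, 149), (1.98, 222), (2.02, 218), (2.06, 201), (2.1, 219), (2.14, 198), (2.18, 194), (2.22, 176), (2.26, 187)]
top [(-0.1, 107), (-0.06, 88), (-0.02, 38), (0.02, 42), (0.06, 87), (0.1, 165), (0.14, 165), (0.18, 165), (0.22, 164), (0.26, 165), (0.3, 165), (0.34, 165), (1.94, 154), (1.98, 198), (2.02, 208), (2.06, 194), (2.1, 199), (2.14, 99), (2.18, 32), (2.22, 31), (2.26, 30)]
```

Both cameras put the tab at q ≈ 0, and the arm is clear.

```bash
python3 -c "
from h import *
print(r.hand_in())"
```

```text
the job is handed in; nothing more can be done
None
```

The job is handed in, but no verdict came back: the pack was pushed home until it stopped firmly at about 20 N, the bar read shut (q ≈ 0 in both cameras), the arm was clear, and I did not directly re-check the contacts, the pack's final position or the bystanders.

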